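# Index the dial and swing the gauge in over the long bushing

### The job

Of the four steel bushings on the dial of the gauging station, one is clearly longer than the rest: have it read. Push the dial round by its spoke handles until the long bushing stands squarely at the reading position, on the line from the dial's centre to the gauge post, and push the gauge arm fully in against its stop so that its sensor stands centred over that bushing. Work gently, with a fingertip on the spokes and the arm only: nothing is to be gripped or lifted, do not touch the bushings, and leave everything else where it is.

Things in the scene. Friction and masses are not known exactly. Their poses are not given: they have to be found in the camera images.
- station: fixed gauging station: ground steel base plate 220 x 370 x 15 mm, black pedestal 136 mm square, top at 40 mm height. Origin on the table under the dial's axis, z up; +y runs from the dial's axis to the gauge post (steel, 22 mm thick, top 165 mm above the table, axis at (0, 185 mm) in this frame, on a 50 mm square foot). Heights in all entries are above the table.
- dial: round steel plate 130 mm across, 14 mm thick, turning freely either way about the vertical axis through its origin (centre of its underside, height 42 mm; z up). About 0.25 N m of drag holds it wherever it is left; no detents. Four upright pins (18 mm thick, 15 mm tall), 50 mm from the axis at 0, 90, 180, 270 degrees of its frame, carry the bushings; spokes stand between them.
- bushing_long: the long bushing: plain steel sleeve, 28 mm outside, 20 mm bore, 46 mm tall, standing loosely over one of the dial's four pins (which one varies), on the plate's top face at height 56 mm; its top is at 102 mm. Origin at the centre of its underside, z up.
- reading_point (a point): the reading position, fixed to the station: the point on its +y axis, 50 mm from the dial's axis towards the post, at height 102 mm. The long bushing's axis belongs here.
- gauge_arm (a joint): swing of the gauge arm about the post's axis, rad: 0 = fully in at its stop, pointing from the post to the dial's axis; grows clockwise seen from above (out to the station's -x side), to 1.7; starts at 1.1 to 1.5. Level flat bar 12 mm thick, heights 125 to 150 mm, bare from 20 to 120 mm from the post's axis, then a block 26 mm wide, 30 mm long. 0.12 N m of drag holds it where left.
- gauge_tip (a point): lower face of the upright barrel sensor (16 mm thick, its top at height 180 mm) in the gauge arm's end block, 135 mm from the post's axis, height 106 mm: 4 mm above the long bushing when the arm is in.
- spoke_1 (a point): point on the spoke handle at 45 degrees of the dial's frame: centre line of its straight round steel rod (10 mm thick), 105 mm from the dial's axis, height 76 mm. The rod rises outwards at 30 degrees from the plate's rim to a black ball knob (20 mm) 130 mm from the axis, at height 91 mm. What stands below this ring is no higher than 43 mm.
- spoke_2 (a point): point on the spoke handle at 135 degrees of the dial's frame: centre line of its straight round steel rod (10 mm thick), 105 mm from the dial's axis, height 76 mm. The rod rises outwards at 30 degrees from the plate's rim to a black ball knob (20 mm) 130 mm from the axis, at height 91 mm. What stands below this ring is no higher than 43 mm.
- spoke_3 (a point): point on the spoke handle at 225 degrees of the dial's frame: centre line of its straight round steel rod (10 mm thick), 105 mm from the dial's axis, height 76 mm. The rod rises outwards at 30 degrees from the plate's rim to a black ball knob (20 mm) 130 mm from the axis, at height 91 mm. What stands below this ring is no higher than 43 mm.
- spoke_4 (a point): point on the spoke handle at 315 degrees of the dial's frame: centre line of its straight round steel rod (10 mm thick), 105 mm from the dial's axis, height 76 mm. The rod rises outwards at 30 degrees from the plate's rim to a black ball knob (20 mm) 130 mm from the axis, at height 91 mm. What stands below this ring is no higher than 43 mm.
- bushing_1: short bushing: as the long one but 28 mm tall (top 84 mm above the table), on another of the dial's pins. Origin at the centre of its underside, z up.
- bushing_2: short bushing: as the long one but 28 mm tall (top 84 mm above the table), on another of the dial's pins. Origin at the centre of its underside, z up.
- bushing_3: short bushing: as the long one but 28 mm tall (top 84 mm above the table), on another of the dial's pins. Origin at the centre of its underside, z up.
- spare_1: bystander: loose short bushing, 28 mm thick and tall, standing on the base plate's front right corner (station -x, -y), top 43 mm above the table. Origin at the centre of its underside.
- spare_2: bystander: loose short bushing, 28 mm thick and tall, standing on the base plate's front right corner (station -x, -y), beside spare_1, top 43 mm above the table. Origin at the centre of its underside.
- spare_3: bystander: loose short bushing, 28 mm thick and tall, standing on the base plate's corner beside the post (station +x, +y), top 43 mm above the table. Origin at the centre of its underside.
- wrench: bystander: open-ended wrench, 160 mm, lying on the table to the right.
- oil_bottle: bystander: white bottle, 48 mm thick, 120 mm tall, on the table to the left. Origin under its centre.
- caliper: bystander: caliper, 200 mm long, lying on the table to the left.
- parts_tray: bystander: grey open tray 140 x 100 x 30 mm on the table to the right. Origin under its centre.

How it is judged:
By the outcome, as a careful person would: the job done as asked, in the order asked, and still so for the second after the job is handed in, with the robot touching nothing.
It also fails if it takes over 69 s, if anything falls off the work surface, if the arm or the gripper's body presses on something with over 40 N, if the wrist force passes 120 N, or if a joint passes its speed limit or range.

### The arm

A 6-joint arm with a two-finger parallel gripper is mounted at the origin on the work surface. World frame = base frame: x ahead of the robot, y to its left, z up, the work surface at z = 0. Lengths are in m, angles in rad, forces in N, time in s.
With the tool pointing down it reaches from about 0.3 to 0.775 m from the base axis. Payload 14.6 kg.
Tool frame: the origin (TCP) lies at the centre of the arm's flange, where the gripper is bolted on; the fingertips stand 199 mm ahead of it and the grasp point (between the pads) lies 180 mm ahead of it; z points along the fingers, y is the line along which they close (so a half turn about z gives the same grasp; the last joint's range is limited). The gripper opens to 94 mm and grips with 3 to 60 N. Pads are 16 mm wide; open, the fingers measure 119 mm over their backs; the gripper's body (75 mm by 177 mm) begins 78 mm behind the grasp point.
Start: joints at [1.088, 0.3, 1.521, -0, 1.321, -0.067], TCP at [0.222, 0.503, 0.405] pointing down, gripper open.
Joint ranges: [-3.03, 3.03], [-0.79, 2.21], [0.23, 2.52], [-1.04, 4.18], [0, 3.07], [-2.55, 2.55]. Speed limits (rad/s): [2.22, 2.22, 2.57, 3.14, 3.14, 3.14].

### API

Orientations are given as [roll, pitch, yaw] about the fixed x, y, z axes, in that order (R = Rz(yaw) Ry(pitch) Rx(roll)).
In Python, from station import ctrl gives the robot as it stands. The module is installed in compiled form; this text tells all that it offers.
- The arm moves only by the tool servo_tool, never from a script. Its argument "motion" is a list of rows, each a list of 5 numbers: the closure, from 0 (fully open) to 1 (shut), then the shift along the world's x, y, z in cm, then the turn about the world's z in degrees. A call has 1 to 20 rows; each row is the pose to reach, as a shift and turn from the pose commanded when the call began; what a row does not reach only later rows make up. A row lasts 1/8 s, in which the tool goes at most 62.5 mm and 10.7 degrees, less where a joint would pass 70% of its speed; a pose out of reach is approached as far as the arm can. A call with a gripper value outside its range is refused whole. The fingers move at their own pace and stop on an object; "squeeze" is the grip in N (left out, the last holds). Time passes only in rows, so rows that repeat a pose let the fingers close. It gives the time, the measured TCP pose, the force, the opening and the grip force at its end, in the units of the state.
- ctrl.get_obs(): the state, without advancing time (a new reading comes with each control period).
- ctrl.camera(name): name is "scene" or "top"; returns a dict with "image" (400x640x3 uint8, red, green, blue), "fx", "fy", "cx", "cy" (pixels), "dist" ([k1, k2, p1, p2, k3] as OpenCV has them; the pictures are not rectified), "camera_from_world" (4x4, takes a point from world to camera coordinates). Camera axes: x right, y up, looking along -z (the intrinsics and any distortion apply to the point x, -y, -z); pixel columns grow to the right and rows downward; lengths in m; the calibration is good to about 2 mm. A picture is of the moment at which its call begins. There is no depth.
- ctrl.hand_in(): hands the job in; it is judged then, once.
The state is a dict: "time_s": time; "qpos": joint angles; "joint_vel": joint speeds; "tau": joint torques, N m; "ee_pos": TCP position; "eef_rot": TCP orientation; "force": force on the tool from outside, world axes, zero at the start; "moment": the same for the moment, N m; "grip_width": finger opening in m; "grip_force": force on a finger pad.
Only numpy, scipy, OpenCV 4.12 (cv2) and the standard library are available. Lean on these libraries where they do the work, as an engineer would, in place of code of your own. Each camera call takes 0.05 s, during which the arm holds its last target. There are 200 camera calls.

## Working session

There is one attempt and no reset: what is moved stays moved. The work goes in short steps, Python scripts to look and compute and a tool call to move; the robot and the scene stay as the last step left them, time stands still between calls to the robot, and variables do not carry over. Pictures are saved under pics/ and viewed, at most 10 in all, crops included, and the job is handed in when it is done.

Besides the shell and the picture viewer there is one more tool, called by a JSON object that holds its "name" and its "arguments", one argument or row to a line. servo_tool: Moves the arm, as the interface text tells. Its arguments: {"type":"object","properties":{"motion":{"type":"array","items":{"type":"array","items":{"type":"number"}}},"squeeze":{"type":"number"}},"required":["motion"]}

```bash
mkdir -p pics; cat > h.py <<'E'
import numpy as np, cv2
from station import ctrl
def cam(n,save=None):
    c=ctrl.camera(n)
    if save: cv2.imwrite('pics/'+save,cv2.cvtColor(c['image'],cv2.COLOR_RGB2BGR))
    return c
def K(c): return np.array([[c['fx'],0,c['cx']],[0,c['fy'],c['cy']],[0,0,1.]])
def ray(c,uv,z):
    p=cv2.undistortPoints(np.array([[uv]],float),K(c),np.array(c['dist'],float))[0,0]
    T=np.array(c['camera_from_world']);R=T[:3,:3];o=-R.T@T[:3,3]
    d=R.T@np.array([p[0],-p[1],-1]); return o+d*(z-o[2])/d[2]
def proj(c,P):
    T=np.array(c['camera_from_world']);q=np.atleast_2d(P)@T[:3,:3].T+T[:3,3]
    q=q*[1,-1,-1]
    return cv2.projectPoints(q,np.zeros(3),np.zeros(3),K(c),np.array(c['dist'],float))[0][:,0]
E
python3 -c "
from h import *
for n in('scene','top'):
    c=cam(n,n+'0.png');T=c['camera_from_world'];print(n,-T[:3,:3].T@T[:3,3],c['fx'],c['dist'])
print(ctrl.get_obs())"
```

```text
scene [ 1.50839531 -0.6968873   0.89316899] 420.93873168089294 [0.02843184 0.         0.         0.         0.        ]
top [ 0.5005922  -0.01943982  1.35943244] 417.6331657414905 [0.02979261 0.         0.         0.         0.        ]
{'time_s': 0.1, 'qpos': array([ 1.08841510e+00,  3.00373630e-01,  1.52149652e+00,  4.66429476e-06,
        1.32069407e+00, -6.66066322e-02]), 'joint_vel': array([-0.00167453,  0.00034132, -0.00168988,  0.00019807, -0.00096545,
        0.00024332]), 'tau': array([ 2.97558021e-03, -5.32644975e+01, -3.53283226e+01,  7.09794788e-02,
        2.35300872e-02, -1.02844751e-04]), 'ee_pos': array([0.22213543, 0.50311174, 0.40417547]), 'eef_rot': array([-3.14062355e+00, -6.91725704e-05,  2.72581687e+00]), 'force': array([0.7260216 , 0.10590332, 0.41568672]), 'moment': array([-0.01523792, -0.03407281, -0.00071658]), 'grip_force': 0.0, 'grip_width': 0.09416235258032254}
```

View pics/top0.png

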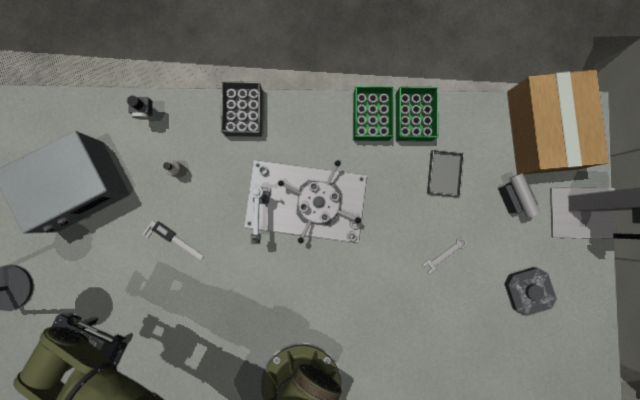

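View pics/scene0.png

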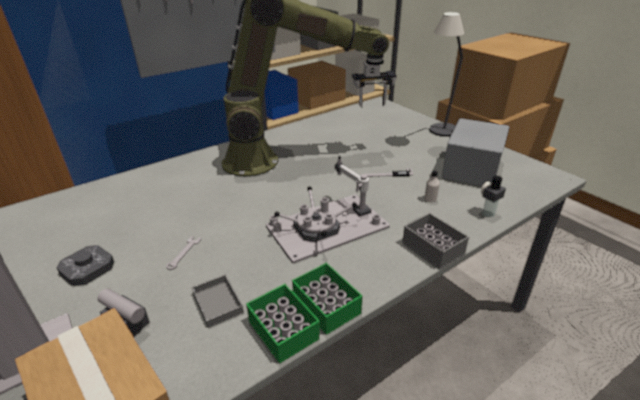

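The top view shows the plate at about (247-367, 160-242), the dial centre near (319,202), the post near (265,190) with its arm pointing down to (256,240), and spoke knobs at (338,163), (281,183), (301,240) and (358,220). I'll zoom in.

```bash
python3 -c "
from h import *
a=cv2.imread('pics/top0.png')[150:255,235:380];b=cv2.imread('pics/scene0.png')[150:260,255:400]
cv2.imwrite('pics/crop0.png',cv2.resize(a,None,fx=5.5,fy=5.5,interpolation=cv2.INTER_CUBIC))
cv2.imwrite('pics/crop1.png',cv2.resize(b,None,fx=5.4,fy=5.4,interpolation=cv2.INTER_CUBIC))
c=cam('top')
for uv,z in [((338,163),.091),((281,183),.091),((301,240),.091),((358,220),.091),((319,202),.056),((265,190),.165)]: print(uv,ray(c,uv,z))
"
```

```text
(338, 163) [ 0.69089133 -0.10522073  0.091     ]
(281, 183) [0.62777591 0.06831996 0.091     ]
(301, 240) [0.45532389 0.00557932 0.091     ]
(358, 220) [ 0.51717297 -0.16674335  0.091     ]
(319, 202) [ 0.57275178 -0.04874972  0.056     ]
(265, 190) [0.59977249 0.10872896 0.165     ]
```

View pics/crop0.png

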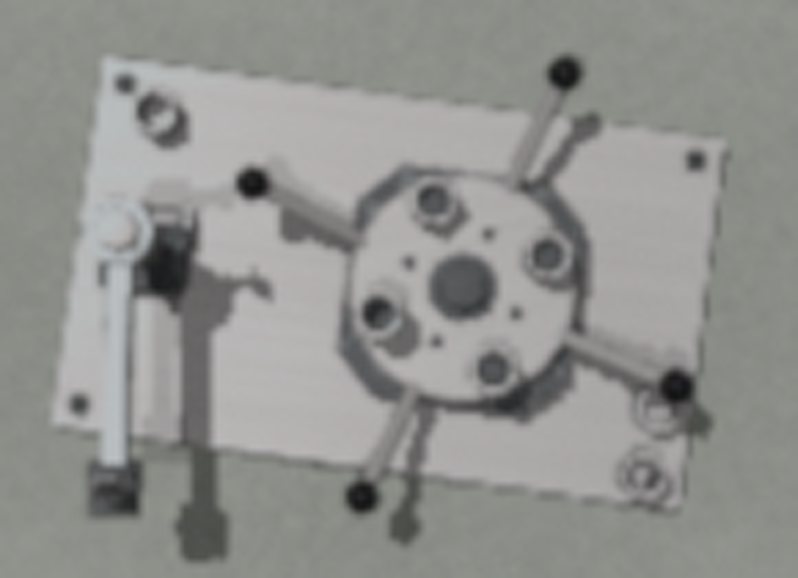

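View pics/crop1.png

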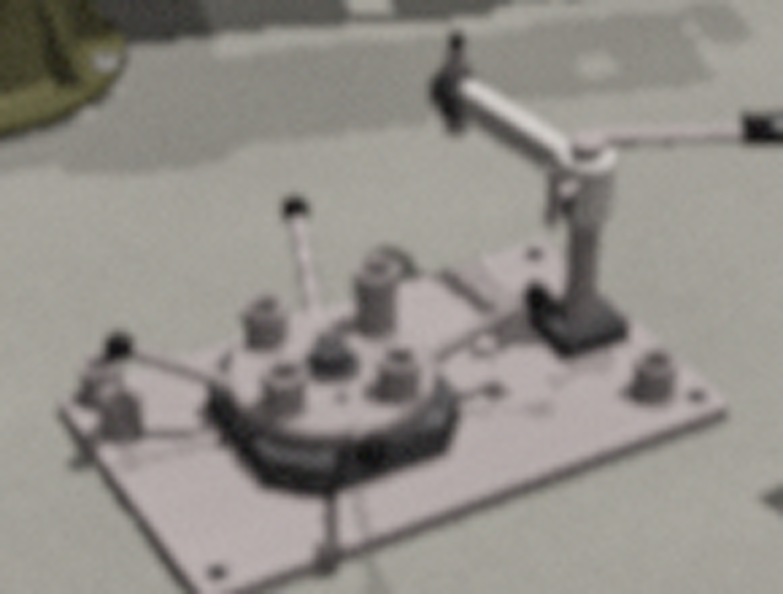

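The long bushing is the one on the robot/post side, at crop (382,313), with the longer shadow; the scene crop shows it tall at (378,290). Next I'll measure the angles.

```bash
cat >> h.py <<'E'
def dark(c,uv,r=5):
    g=cv2.cvtColor(c['image'],cv2.COLOR_RGB2GRAY).astype(float);u,v=int(round(uv[0])),int(round(uv[1]))
    w=g[v-r:v+r+1,u-r:u+r+1];m=np.clip(np.percentile(w,60)-30-w,0,None)
    yy,xx=np.mgrid[v-r:v+r+1,u-r:u+r+1];return np.array([(m*xx).sum(),(m*yy).sum()])/m.sum()
def ang(d): return np.degrees(np.arctan2(d[1],d[0]))
def knobs(c,ctr,a0):
    out=[]
    for k in range(4):
        t=np.radians(a0+90*k);p=[ctr[0]+.13*np.cos(t),ctr[1]+.13*np.sin(t),.091]
        uv=dark(c,proj(c,p)[0],4);out.append(ray(c,uv,.091)[:2])
    return np.array(out)
E
python3 -c "
from h import *
c=cam('top')
f=lambda x,y:(235+(x+.5)/5.5-.5,150+(y+.5)/5.5-.5)
k=knobs(c,(.5728,-.0495),-25);ct=k.mean(0);print(k,ct,[ (ang(q-ct),np.hypot(*(q-ct))) for q in k])
d=[ray(c,dark(c,f(*p),2),.015)[:2] for p in [(125,83),(695,160),(78,403)]]
print(d,ang(d[0]-d[1]),ang(d[0]-d[2])) 
q=[ray(c,f(*p),.015)[:2] for p in [(105,58),(724,142),(680,510),(53,427)]];print(q,ang(q[0]-q[1]),ang(q[3]-q[2]),ang(q[0]-q[3]))
p=ray(c,f(118,230),.165)[:2];print('post',p,ang(p-ct),np.hypot(*(p-ct)))
e=ray(c,f(117,466),.15)[:2];print('arm',e,ang(e-p),np.hypot(*(e-p)))
l=ray(c,f(382,313),.102)[:2];print('long',l,ang(l-ct),np.hypot(*(l-ct)))
"
```

```text
[[ 0.69085876 -0.10296355]
 [ 0.62766987  0.06945686]
 [ 0.4555267   0.00737177]
 [ 0.51670976 -0.16541033]] [ 0.57269127 -0.04788631] [(np.float64(-24.98997638423568), np.float64(0.13037276185330232)), (np.float64(64.8955808596245), np.float64(0.12958420648445612)), (np.float64(154.75012649683157), np.float64(0.12954147178108177)), (np.float64(-115.47037527265522), np.float64(0.13017612961936317))]
[array([0.6936225 , 0.15102853]), array([ 0.65143894, -0.18524778]), array([0.50537203, 0.17460078])] 82.84998483338055 -7.137285054969379
[array([0.70890098, 0.16291684]), array([ 0.66265873, -0.20200992]), array([ 0.44675831, -0.17636768]), array([0.49195075, 0.18931383])] 82.77816732349696 82.95487056386298 -6.937252234007763
post [0.59548445 0.13426188] 82.86734840639414 0.18356876975629619
arm [0.47271604 0.13453079] 179.87450413157794 0.1227687027561273
long [ 0.55622539 -0.00275947] 110.04601457824162 0.0480370312256424
```

{"name": "servo_tool", "arguments": {
  "motion": [
    [1,4,-5,0,0],
    [1,8,-10,0,0],
    [1,12,-15,0,0],
    [1,16,-20,0,0],
    [1,20,-25,0,0],
    [1,24,-30,0,0],
    [1,28,-35,0,0],
    [1,32,-40,0,0],
    [1,36,-45,0,0],
    [1,40,-50,0,0],
    [1,43,-53.5,0,0],
    [1,45.6,-56.2,0,0],
    [1,45.6,-56.2,0,0],
    [1,45.6,-56.2,0,0],
    [1,45.6,-56.2,0,0],
    [1,45.6,-56.2,0,0]
  ]
}}

```text
time_s: 2.2
ee_pos: [0.6778, -0.0581, 0.4051]
eef_rot: [3.141, 0.0, 2.727]
force: [-0.0, 0.2, -0.1]
grip_width: -0.0001
grip_force: 0.0
```

{"name": "servo_tool", "arguments": {
  "motion": [
    [1,0,0,-4,0],
    [1,0,0,-8,0],
    [1,0,0,-11,0],
    [1,0,0,-13,0],
    [1,0,0,-14.2,0],
    [1,0,0,-14.2,0],
    [1,0,0,-14.2,0]
  ]
}}

```text
time_s: 3.08
ee_pos: [0.6784, -0.0589, 0.2639]
eef_rot: [3.141, 0.002, 2.726]
force: [0.0, 0.9, 0.4]
grip_width: 0.0006
grip_force: 0.0
```

```bash
python3 -c "
from h import *
c=cam('scene');a=c['image'][140:260,245:405];cv2.imwrite('pics/s1.png',cv2.resize(a[:,:,::-1],None,fx=4.5,fy=4.5,interpolation=cv2.INTER_CUBIC))
import numpy as np
ct=np.array([.5727,-.0479])
for s in (-25.2,-32,-39,-46,-50.15,-52.15):
  t=np.radians(s);print(s,ct+.1*np.array([np.cos(t),np.sin(t)])+.0175*np.array([-np.sin(t),np.cos(t)])-[.678,-.058])
"
```

```text
-25.2 [-0.00736616 -0.01664346]
-32 [-0.0112216  -0.02805108]
-39 [-0.0165723  -0.03923198]
-46 [-0.02324572 -0.04967746]
-50.15 [-0.02778683 -0.05545881]
-52.15 [-0.03012202 -0.05812405]
```

View pics/s1.png

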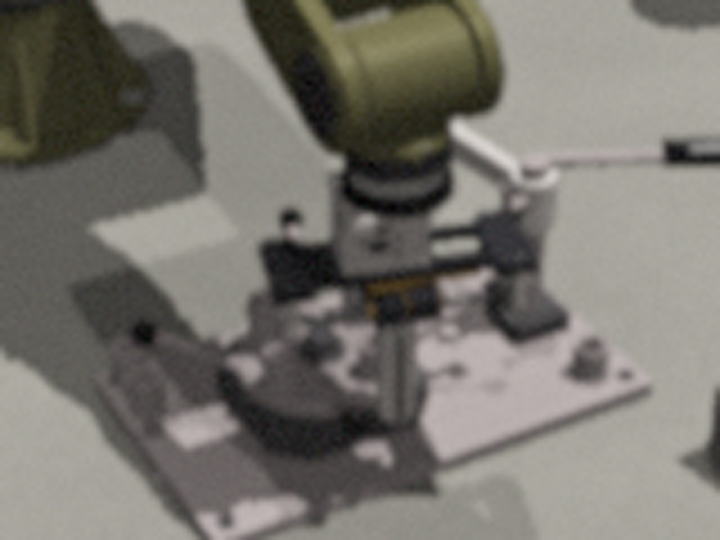

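The closed fingers stand at crop (400,370), beside the spoke and clear of the bushings. I'll push slowly and stop about 2° short.

{"name": "servo_tool", "arguments": {
  "motion": [
    [1,-0.4,-0.8,0,0],
    [1,-0.7,-1.5,0,0],
    [1,-0.8,-1.9,0,-1.5],
    [1,-0.95,-2.35,0,-4],
    [1,-1.1,-2.8,0,-6.8],
    [1,-1.3,-3.2,0,-9],
    [1,-1.5,-3.6,0,-11.5],
    [1,-1.7,-3.95,0,-14],
    [1,-2.0,-4.45,0,-17.5],
    [1,-2.3,-4.95,0,-21],
    [1,-2.5,-5.2,0,-23],
    [1,-2.7,-5.5,0,-25],
    [1,-2.7,-5.5,0,-25],
    [1,-2.7,-5.5,0,-25]
  ]
}}

```text
time_s: 4.88
ee_pos: [0.6511, -0.1139, 0.2624]
eef_rot: [-3.141, -0.0, 2.29]
force: [-0.7, 0.1, 0.7]
grip_width: 0.0005
grip_force: 0.0
```

```bash
python3 -c "
from h import *
c=cam('top');a=c['image'][140:260,230:390];cv2.imwrite('pics/t1.png',cv2.resize(a[:,:,::-1],None,fx=5,fy=5,interpolation=cv2.INTER_CUBIC))"
```

```text
(no output)
```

View pics/t1.png

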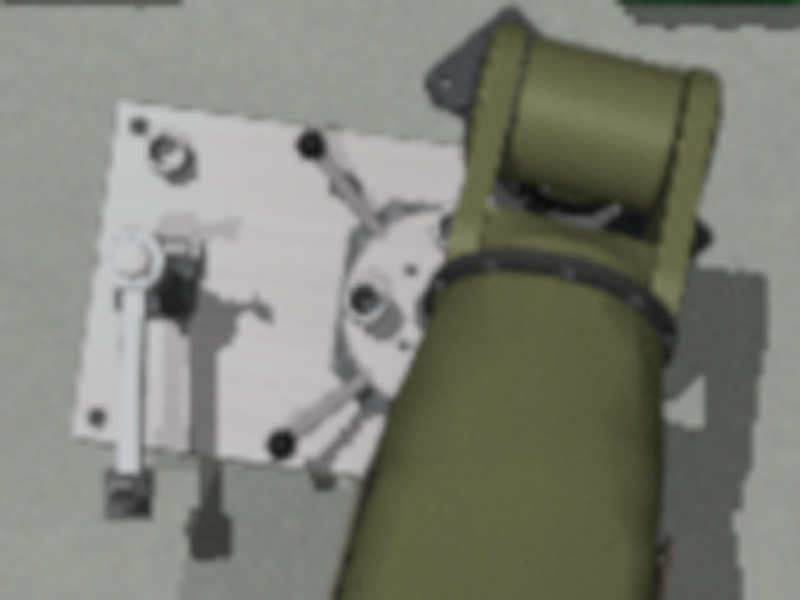

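Two knobs are visible, at crop (311,145) and (282,444); the long bushing stands at (370,298), nearly on the line to the post. I'll measure the angle from these knobs.

```bash
cat >> h.py <<'E'
def two(c,ks,z=.091,ct=np.array([.5727,-.0479])):
    r=[]
    for uv in ks:
        p=ray(c,dark(c,uv,4),z)[:2]; r.append((round(ang(p-ct),2),round(float(np.hypot(*(p-ct))),4)))
    return r
E
python3 -c "
from h import *
c=cam('top')
print(two(c,[(230+311/5,140+145/5),(230+282/5,140+444/5)]), ctrl.get_obs()['time_s'])"
```

```text
[(np.float64(40.0), 0.1297), (np.float64(129.96), 0.1295)] 4.975
```

{"name": "servo_tool", "arguments": {
  "motion": [
    [1,-0.12,-0.14,0,-1],
    [1,-0.25,-0.28,0,-2],
    [1,-0.25,-0.28,0,-2],
    [1,-0.25,-0.28,0,-2]
  ]
}}

```text
time_s: 5.48
ee_pos: [0.6486, -0.1167, 0.2627]
eef_rot: [-3.141, -0.0, 2.255]
force: [0.9, 0.9, -0.9]
grip_width: 0.0002
grip_force: 0.2
```

```bash
python3 -c "
from h import *
c=cam('top')
print(two(c,[(230+311/5-1,140+145/5),(230+282/5,140+444/5-1)]), ctrl.get_obs()['ee_pos'])"
```

```text
[(np.float64(38.03), 0.1302), (np.float64(127.94), 0.1294)] [ 0.64862209 -0.11676204  0.26270602]
```

{"name": "servo_tool", "arguments": {
  "motion": [
    [1,0.8,0.6,0,0],
    [1,2,1.5,0,0],
    [1,2,1.5,0,0],
    [1,2,1.5,5,0],
    [1,2,1.5,10,0],
    [1,2,1.5,15.7,0],
    [1,0,6,15.7,-8],
    [1,-3,11,15.7,-16],
    [1,-6,16,15.7,-24],
    [1,-9,21,15.7,-32],
    [1,-11.5,26,15.7,-39],
    [1,-13.3,29.1,15.7,-39],
    [1,-13.3,29.1,15.7,-39],
    [1,-13.3,29.1,15.7,-39]
  ]
}}

```text
time_s: 7.28
ee_pos: [0.5159, 0.1738, 0.4197]
eef_rot: [3.141, 0.0, 1.574]
force: [0.7, 0.4, 0.0]
grip_width: 0.0006
grip_force: 0.0
```

```bash
python3 -c "
from h import *
c=cam('top','t2.png');print(proj(c,[.5727+.13*np.cos(np.radians(-52)),-.0479+.13*np.sin(np.radians(-52)),.091]))
k=knobs(c,(.5727,-.0479),-52);ct=k.mean(0);print(k,ct,[ (ang(q-ct),np.hypot(*(q-ct))) for q in k])
import numpy as np
P=np.array([.5956,.1355]);o=ctrl.get_obs()['ee_pos'];print(o)
for s in range(180,264,8):
  t=np.radians(s);print(s,(100*(P+.08*np.array([np.cos(t),np.sin(t)])+.014*np.array([np.sin(t),-np.cos(t)])-[.5156,.1744])).round(2))
a=c['image'][140:260,230:390];cv2.imwrite('pics/t2.png',cv2.resize(a[:,:,::-1],None,fx=5,fy=5,interpolation=cv2.INTER_CUBIC))"
```

```text
[[352.70043169 175.53344672]]
[[ 0.65414209 -0.1495286 ]
 [ 0.67520252  0.03214496]
 [ 0.49363639  0.05589785]
 [ 0.46997824 -0.12928577]] [ 0.57323981 -0.04769289] [(np.float64(-51.53499264924243), np.float64(0.13006033687689258)), (np.float64(38.0613087501492), np.float64(0.1295008704839486)), (np.float64(127.54017014225514), np.float64(0.13064358436748325)), (np.float64(-141.685717445023), np.float64(0.13160679726639526))]
[0.51604844 0.17349734 0.41960851]
180 [ 0.   -2.49]
188 [-0.12 -3.62]
196 [-0.08 -4.75]
204 [ 0.12 -5.86]
212 [ 0.47 -6.94]
220 [ 0.97 -7.96]
228 [ 1.61 -8.9 ]
236 [ 2.37 -9.74]
244 [  3.23 -10.47]
252 [  4.2  -11.07]
260 [  5.23 -11.53]
```

View pics/t2.png

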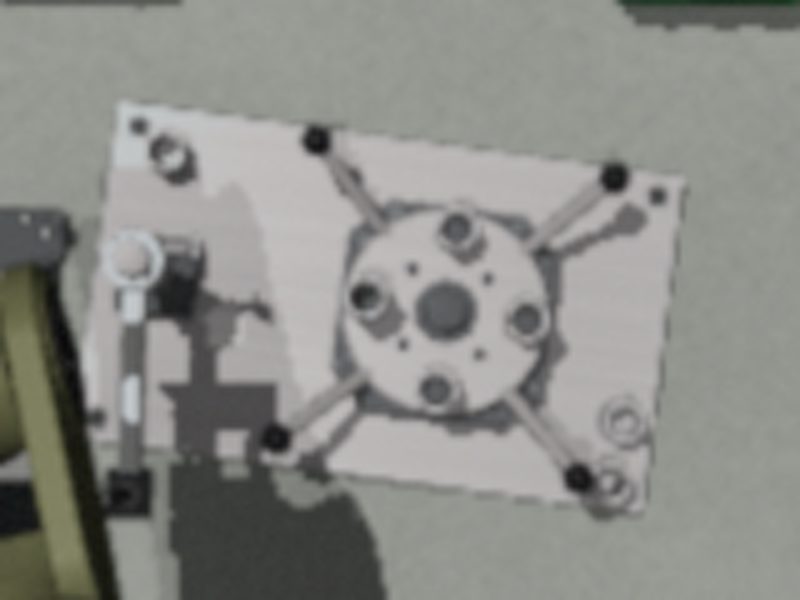

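The dial sits on the line to the post: the long bushing's measured angle is about 83.0° and the post's is 82.9°. The arm is still out, with its block at crop (125,492), and the spares haven't moved. Now I'll go down beside the bar and swing it in.

{"name": "servo_tool", "arguments": {
  "motion": [
    [1,0,0,-4,0],
    [1,0,0,-8,0],
    [1,0,0,-10.3,0],
    [1,0,0,-10.3,0],
    [1,0,-1.2,-10.3,0],
    [1,0,-2.2,-10.3,0],
    [1,-0.02,-2.8,-10.3,2],
    [1,-0.12,-3.6,-10.3,8],
    [1,-0.1,-4.2,-10.3,12],
    [1,-0.08,-4.75,-10.3,16],
    [1,0,-5.3,-10.3,20],
    [1,0.12,-5.86,-10.3,24],
    [1,0.28,-6.4,-10.3,28],
    [1,0.47,-6.94,-10.3,32],
    [1,0.7,-7.45,-10.3,36],
    [1,0.97,-7.96,-10.3,40],
    [1,0.97,-7.96,-10.3,40],
    [1,0.97,-7.96,-10.3,40]
  ]
}}

```text
time_s: 9.57
ee_pos: [0.5253, 0.0945, 0.317]
eef_rot: [3.141, 0.0, 2.27]
force: [-0.3, -0.2, 0.1]
grip_width: 0.001
grip_force: 0.0
```

```bash
python3 -c "
from h import *
c=cam('scene');a=c['image'][110:260,235:425];cv2.imwrite('pics/s2.png',cv2.resize(a[:,:,::-1],None,fx=4,fy=4,interpolation=cv2.INTER_CUBIC))"
```

```text
(no output)
```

View pics/s2.png

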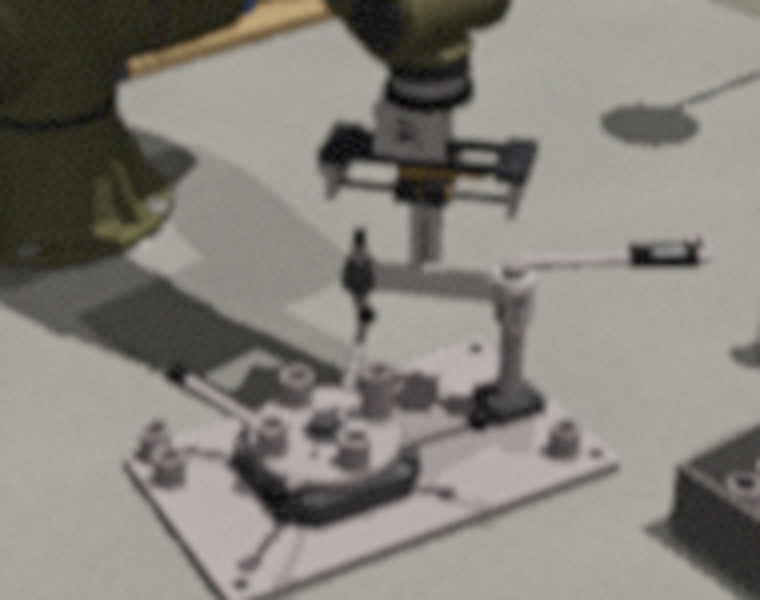

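The finger is pushing the bar as planned; the bar is about half-way in, with its sensor at crop (358,270). I'll carry on to just short of the stop.

{"name": "servo_tool", "arguments": {
  "motion": [
    [1,0.3,-0.47,0,4],
    [1,0.64,-0.94,0,8],
    [1,1.0,-1.37,0,12],
    [1,1.4,-1.78,0,16],
    [1,1.82,-2.16,0,20],
    [1,2.26,-2.51,0,24],
    [1,2.75,-2.82,0,28],
    [1,3.23,-3.11,0,32],
    [1,3.7,-3.35,0,36],
    [1,4.2,-3.55,0,39.5],
    [1,4.2,-3.55,0,39.5],
    [1,4.2,-3.55,0,39.5]
  ]
}}

```text
time_s: 11.12
ee_pos: [0.5672, 0.0593, 0.3167]
eef_rot: [3.142, 0.0, 2.96]
force: [0.1, 0.2, 0.3]
grip_width: 0.0004
grip_force: 0.0
```

{"name": "servo_tool", "arguments": {
  "motion": [
    [1,0.15,-0.05,0,1],
    [1,0.3,-0.1,0,2],
    [1,0.4,-0.12,0,3],
    [1,0.4,-0.12,0,3]
  ]
}}

```text
time_s: 11.62
ee_pos: [0.5712, 0.058, 0.3167]
eef_rot: [-3.141, -0.001, 3.015]
force: [-5.0, 0.7, 3.5]
grip_width: 0.0007
grip_force: 2.7
```

{"name": "servo_tool", "arguments": {
  "motion": [
    [1,0.08,-0.01,0,0],
    [1,0.15,-0.02,0,0],
    [1,0.15,-0.02,0,0]
  ]
}}

```text
time_s: 12.0
ee_pos: [0.572, 0.058, 0.3166]
eef_rot: [-3.141, -0.005, 3.015]
force: [-20.0, 0.1, 10.5]
grip_width: 0.0005
grip_force: 9.5
```

The force has risen to 20 N, so the arm is on its stop. I'll back off, lift and look.

{"name": "servo_tool", "arguments": {
  "motion": [
    [1,-0.5,0.06,0,0],
    [1,-1.5,0.2,0,0],
    [1,-3,0.4,0,0],
    [1,-3,0.4,0,0],
    [1,-3,0.4,5,0],
    [1,-3,0.4,10,0],
    [1,-5,5,12,0],
    [1,-8,10,12,0],
    [1,-11,15,12,0],
    [1,-14,20,12,0],
    [1,-17,25,12,0],
    [1,-20,30,12,0],
    [1,-20,30,12,0],
    [1,-20,30,12,0]
  ]
}}

```text
time_s: 13.75
ee_pos: [0.3732, 0.3577, 0.4366]
eef_rot: [-3.141, 0.0, 3.014]
force: [0.7, -1.2, 0.3]
grip_width: 0.0004
grip_force: 0.0
```

```bash
python3 -c "
from h import *
c=cam('top')
print(two(c,[(230+311/5-1,140+145/5),(230+282/5,140+444/5-1)]))
t=np.radians(82.87);u=np.array([np.cos(t),np.sin(t)])
print(proj(c,[*(np.array([.5727,-.0479])+.05*u),.18])-[230,140])
a=c['image'][140:260,230:390];s=cam('scene')['image'][130:250,245:405]
cv2.imwrite('pics/f.png',cv2.resize(np.hstack([a,s])[:,:,::-1],(800,300),interpolation=cv2.INTER_CUBIC))"
```

```text
[(np.float64(38.02), 0.1302), (np.float64(127.93), 0.1294)]
[[72.19023934 57.25549608]]
```

View pics/f.png

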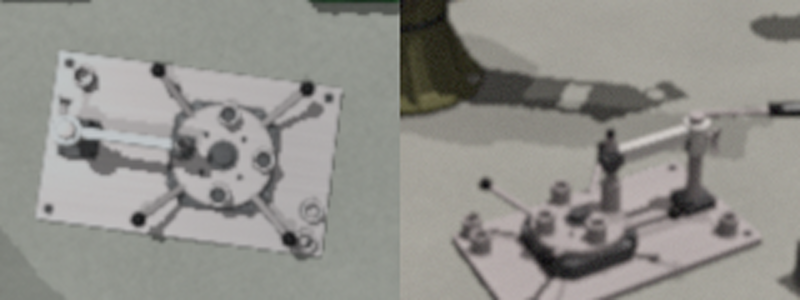

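The sensor at crop (186,147) stands over the long bushing. The dial is unmoved at 38.0°, against a target of 37.9°, and nothing else has shifted. Handing in.

```bash
python3 -c "
from station import ctrl
print(ctrl.hand_in())"
```

```text
the job is handed in; nothing more can be done
None
```

The job is handed in after about 14 s: the long bushing is at the reading position (dial within about 0.2° by camera), the gauge arm is in against its stop with the sensor over the bushing, and the robot is clear of everything.

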